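# Pull the strainer from the braai's grease box and hold it over the drip tray

## Robot

A 6-joint arm with a two-finger parallel gripper is mounted at the origin on the work surface. World frame = base frame: x ahead of the robot, y to its left, z up, the work surface at z = 0. Lengths are in m, angles in rad, forces in N, time in s.
With the tool pointing down it reaches from about 0.325 to 0.775 m from the base axis. Payload 5.5 kg.
Tool frame: the origin (TCP) lies at the very end of the fingers, on their centre line; the grasp point (between the pads) lies 19 mm behind it (grasp_offset is the distance from the TCP to the grasp point, in m); z points along the fingers, y is the line along which they close (so a half turn about z gives the same grasp; the last joint's range is limited). The gripper opens to 88 mm and grips with 3 to 60 N. Pads are 20 mm wide; open, the fingers measure 115 mm over their backs; the gripper's body (75 mm by 178 mm) begins 61 mm behind the grasp point.
Start: joints at [1.255, 0.091, 1.231, -0, 1.82, -0.057], TCP at [0.154, 0.58, 0.223] pointing down, gripper open.
Joint ranges: [-2.87, 2.87], [-0.86, 2.18], [0.17, 2.46], [-1.51, 4.65], [0.06, 2.69], [-2.65, 2.65]. Speed limits (rad/s): [2.57, 2.57, 3.01, 3.14, 3.14, 3.14].

## Interface

Orientations are given as a rotation vector (axis times angle).
In Python, from workcell import state, get_image, camera_params, close_job, grasp_offset gives the robot as it stands. The module is installed in compiled form; this text tells all that it offers.
- The arm moves only by the tool move_arm, never from a script. Its argument "moves" is a list of rows, each an object with "gripper": the closure, from 0 (fully open) to 1 (shut); "slide": the shift along the tool's x, y, z in m, a list of three; "spin": the turn about the tool's z in degrees. In form: [{"gripper": gripper, "slide": [x, y, z], "spin": spin}, ...]. A call has 1 to 5 rows; each row shifts and turns the commanded pose from where the row before left it, along the tool's axes as they then stand; what a row does not reach is not made up. A row lasts 1/8 s, in which the tool goes at most 62.5 mm and 10.7 degrees, less where a joint would pass 70% of its speed; a pose out of reach is approached as far as the arm can. A call with a gripper value outside its range is refused whole. The fingers move at their own pace and stop on an object; "grip_force" is the grip in N (left out, the last holds). Time passes only in rows, so rows that do not move let the fingers close. It gives the time, the measured TCP pose, the force, the opening and the grip force at its end, in the units of the state.
- state(): the state, without advancing time (a new reading comes with each control period).
- get_image(name): name is "scene" or "top" or "wrist"; returns the picture (400x640x3 uint8, red, green, blue); there is no depth.
- camera_params(name): a dict with "fx", "fy", "cx", "cy" (pixels), "dist" ([k1, k2, p1, p2, k3] as OpenCV has them; the pictures are not rectified), "extrinsics" (4x4, takes a point from camera to world coordinates). Camera axes: x right, y up, looking along -z (the intrinsics and any distortion apply to the point x, -y, -z); pixel columns grow to the right and rows downward; lengths in m; the calibration is good to about 2 mm. A picture is of the moment at which its call begins: read the wrist's pose just before it. camera_params takes no time and is no camera call; for the wrist camera it gives the pose at the moment of the call.
- close_job(): hands the job in; it is judged then, once.
The state is a dict: "time_s": time; "joint_positions": joint angles; "qd": joint speeds; "tau": joint torques, N m; "tcp_pos": TCP position; "ee_rot": TCP orientation; "force": force on the tool from outside, world axes, zero at the start; "moment": the same for the moment, N m; "opening": finger opening in m; "finger_force": force on a finger pad.
Only numpy, scipy, OpenCV 4.12 (cv2) and the standard library are available. Lean on these libraries where they do the work, as an engineer would, in place of code of your own. Each camera call takes 0.05 s, during which the arm holds its last target. There are 200 camera calls.

## Task

Check the strainer of the grease box on the braai shelf: lift the box's hinged steel flap by its bow handle and swing it over until it rests open by itself, then draw the slotted strainer plate (the one with the raised grip tab) up out of its guides, leaving the plain baffle plate in the other slot in its place. Carry the strainer upright to the aluminium drip tray and finish while still holding it there in the gripper, still and upright, its whole lower edge over the tray and about 5 cm above the tray's floor. Leave the flap open, and do not shift the tray or anything else on the shelf.

Things in the scene. Friction and masses are not known exactly. Their poses are not given: they have to be found in the camera images.
- box: Dark steel grease box, fixed; 156 (x) x 210 (y) x 115 mm high, walls and floor 4 mm, open at the top under the flap. Origin: centre of underside; z up. Flap hinged along its +x side (away from the robot). Ribs on its -x and +x walls form two upright slots 11 mm wide at y = -38 and +38 mm; a plate stands on the floor in each, faces along y; either may be in either slot.
- flap_bar (a point): Middle of the flap's bow handle: round steel bar 10 mm thick along the box's y, legs 104 mm apart, its axis 35 mm above the flap's top face. With the flap shut it lies 140 mm from the hinge axis towards the box's -x and 37 mm above it (155 mm above the box's underside). The flap's free edge reaches 24 mm past the bar.
- flap_hinge (a point): Middle of the flap's hinge axis, which runs along the box's y: 81 mm to the box's +x, 118 mm above its underside. Fixed in the box.
- flap (a joint): Angle of the flap (164 x 220 x 4 mm, 0.45 kg), rad: 0 = shut, level; grows as its -x edge swings up and over towards +x; stop at 1.85, leaning back past upright. Free hinge: let go below about 1.3 it falls shut, past about 1.6 it falls back to the stop and stays.
- strainer: Steel strainer plate, 142 (x) x 8 (y) mm, frame 80 mm high with upright slots; mid top edge a raised grip tab 44 (x) x 8 (y) x 22 mm high; 102 mm high in all, 0.15 to 0.31 kg. Origin: centre of its lower edge; z up, x along its width, y through its thickness. Stands loose in one of the box's slots, hidden while the flap is shut.
- strainer_tab (a point): Middle of the top of the strainer's grip tab, 102 mm above its lower edge; 9 mm below the box's rim while seated.
- strainer_foot_a (a point): Lower corner of the strainer at its +x end (71 mm from its middle).
- strainer_foot_b (a point): Lower corner of the strainer at its -x end (71 mm from its middle).
- baffle: Plain steel baffle plate without a tab, 142 (x) x 80 mm high, 3 mm sheet with 8 mm wide flanges at both ends; stands loose in the other slot. Origin: centre of its lower edge. To stay where it is.
- tray: Loose silver aluminium drip tray, 240 (x) x 170 (y) x 22 mm high outside with a narrow flat rim, walls and floor 3 mm. Origin: centre of its underside; z up.
- mug: Blue mug, 84 mm wide, 80 mm high, with a handle. Bystander, at the back left or right. Origin: centre of underside.
- bottle: Amber sauce bottle, 60 mm wide, 165 mm high. Bystander, at the back left or right. Origin: centre of underside.
- board: Bamboo chopping board, 170 x 280 x 18 mm, lying at the back middle. Bystander. Origin: centre of underside.
- tongs: Short steel tongs, 245 mm long, about 45 mm wide, 30 mm high, lying along x between box and tray. Bystander. Origin: near the middle, on the underside.
- shaker: Aluminium salt shaker, 46 mm wide, 82 mm high, behind the tongs. Bystander. Origin: centre of underside.
- brush: Basting brush, 220 mm long, lying along x at the right. Bystander.
- spatula: Spatula, 300 mm long, lying along x at the left. Bystander.

How it is judged:
On the way, in this order (a step that is already met when the one before it is completed fails the run):
1. the flap rests open, past upright (value of joint flap above 1.65 rad), for 0.2 s.
2. the strainer is held in the gripper with its lower edge drawn up clear of the box's rim, the flap still open (z of strainer in the frame of box above 0.117 m and contact force between the fingers and strainer above 1 N and value of joint flap above 1.65 rad), for 0.1 s.
At the end, for the whole second after the job is handed in: Gripper holds the strainer still, within 0.2 rad of upright, both lower corners over the tray and 20 to 90 mm above its floor, touching neither tray nor box; flap above 1.65 rad; baffle within 15 mm, tray within 20 mm, bystanders within 30 mm of their starts (x of strainer_foot_a in the frame of tray between -0.117 and 0.117 m and y of strainer_foot_a in the frame of tray between -0.082 and 0.082 m and z of strainer_foot_a in the frame of tray between 0.023 and 0.093 m and x of strainer_foot_b in the frame of tray between -0.117 and 0.117 m and y of strainer_foot_b in the frame of tray between -0.082 and 0.082 m and z of strainer_foot_b in the frame of tray between 0.023 and 0.093 m and contact force between the fingers and strainer above 1 N and angle between strainer's own z axis and vertical below 0.2 rad and linear speed of strainer below 0.03 m/s and contact force between strainer and tray below 0.1 N and contact force between strainer and box below 0.1 N and value of joint flap above 1.65 rad and distance of baffle from where it was at the start of the episode below 0.015 m and distance of tray from where it was at the start of the episode below 0.02 m and distance of each of mug, board, tongs, shaker, bottle, brush, spatula from where it was at the start of the episode below 0.03 m); the arm keeps its last pose, push and grip.
It fails at once if the baffle plate is pulled out or shifted (over 20 mm) (distance of baffle from where it was at the start of the episode above 0.02 m).
It fails at once if the strainer is tipped far from upright (over 0.6 rad) (angle between strainer's own z axis and vertical above 0.6 rad).
It fails at once if the drip tray is shifted (over 25 mm) (distance of tray from where it was at the start of the episode above 0.025 m).
It fails at once if a bystander is shifted (over 30 mm) (distance of any of mug, board, tongs, shaker, bottle, brush, spatula from where it was at the start of the episode above 0.03 m).
It also fails if it takes over 61 s, if anything falls off the work surface, if the arm or the gripper's body presses on something with over 40 N, if the wrist force passes 120 N, or if a joint passes its speed limit or range.

## Working session

There is one attempt and no reset: what is moved stays moved. The work goes in short steps, Python scripts to look and compute and a tool call to move; the robot and the scene stay as the last step left them, time stands still between calls to the robot, and variables do not carry over. Pictures are saved under pics/ and viewed, at most 10 in all, crops included, and the job is handed in when it is done.

Besides the shell and the picture viewer there is one more tool, called after "Emit:" in YAML: its name, and indented under it one key for each argument. move_arm: Moves the arm, as the interface text tells. Its arguments: {"type":"object","properties":{"moves":{"type":"array","items":{"type":"object","properties":{"gripper":{"type":"number"},"slide":{"type":"array","items":{"type":"number"}},"spin":{"type":"number"}}}},"grip_force":{"type":"number"}},"required":["moves"]}

```bash
mkdir -p pics; cat > h.py <<'E'
import numpy as np, cv2
from workcell import *
from scipy.spatial.transform import Rotation as R
def ray(cam,uv):
    p=camera_params(cam) if isinstance(cam,str) else cam
    K=np.array([[p['fx'],0,p['cx']],[0,p['fy'],p['cy']],[0,0,1.]])
    n=cv2.undistortPoints(np.array([[uv]],float),K,np.array(p['dist'],float))[0,0]
    E=np.array(p['extrinsics']); return E[:3,3],E[:3,:3]@np.array([n[0],-n[1],-1])
def onz(cam,uv,z):
    o,d=ray(cam,uv); return o+d*(z-o[2])/d[2]
def proj(cam,P):
    p=camera_params(cam) if isinstance(cam,str) else cam
    K=np.array([[p['fx'],0,p['cx']],[0,p['fy'],p['cy']],[0,0,1.]]);E=np.array(p['extrinsics'])
    q=(np.atleast_2d(P)-E[:3,3])@E[:3,:3]*[1,-1,-1]
    return cv2.projectPoints(q,np.zeros(3),np.zeros(3),K,np.array(p['dist'],float))[0][:,0]
def tri(a,ua,b,ub):
    o1,d1=ray(a,ua);o2,d2=ray(b,ub)
    s=np.linalg.lstsq(np.c_[d1,-d2],o2-o1,rcond=None)[0]
    return (o1+d1*s[0]+o2+d2*s[1])/2, np.linalg.norm(o1+d1*s[0]-o2-d2*s[1])
def snap(n,f):
    im=get_image(n); cv2.imwrite('pics/'+f,im[:,:,::-1]); return im
E
python3 - <<'E'
from h import *
for n in('top','scene','wrist'):
    snap(n,n+'0.png'); print(n,np.round(camera_params(n)['extrinsics'],3).tolist())
print(state()); print(grasp_offset if not callable(grasp_offset) else grasp_offset())
E
```

```text
top [[0.005, 0.987, -0.161, 0.304], [-1.0, 0.008, 0.014, 0.001], [0.015, 0.161, 0.987, 1.877], [0.0, 0.0, 0.0, 1.0]]
scene [[0.401, -0.571, 0.716, 1.338], [0.916, 0.243, -0.319, -0.338], [0.008, 0.784, 0.621, 0.739], [0.0, 0.0, 0.0, 1.0]]
wrist [[0.256, -0.931, -0.259, 0.084], [0.967, 0.246, 0.07, 0.598], [-0.002, -0.268, 0.963, 0.384], [0.0, 0.0, 0.0, 1.0]]
{'time_s': 0.15, 'joint_positions': array([ 1.25528894e+00,  9.17016097e-02,  1.23159247e+00, -3.24345199e-05,
        1.81977028e+00, -5.67159796e-02]), 'qd': array([ 0.00033593, -0.00038784, -0.00330612,  0.00039359, -0.00151508,
       -0.00064333]), 'tau': array([ 1.46122406e-03, -4.47049177e+01, -4.06905770e+01,  6.99159340e-02,
        2.75152700e-02, -1.19250635e-04]), 'tcp_pos': array([0.15350371, 0.57981405, 0.2217667 ]), 'ee_rot': array([-4.05356320e-01, -3.11508725e+00,  2.28079193e-03]), 'force': array([ 0.58381306, -0.14215866, -0.28866653]), 'moment': array([-0.01628858, -0.0198193 ,  0.05435312]), 'finger_force': 0.0, 'opening': 0.08787194139666836}
0.0187
```

View pics/top0.png

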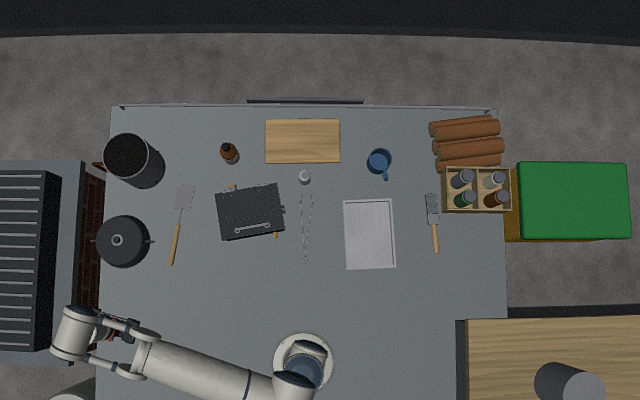

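View pics/scene0.png

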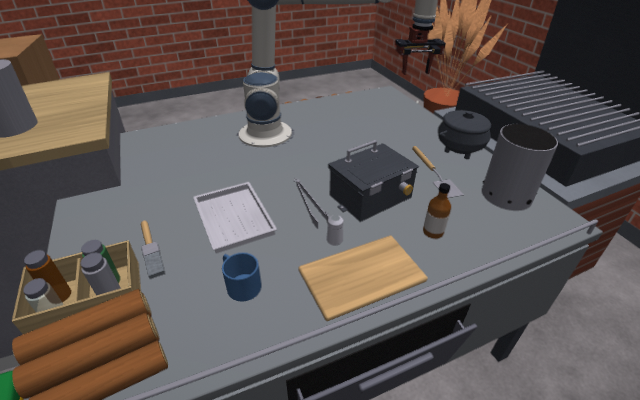

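The top view shows the box at about (250,212) with its handle from (234,233) to (270,226), and the tray at about (370,234). The scene view has the handle near (364,152). I'll zoom in on both.

```bash
python3 - <<'E'
from h import *
t=cv2.imread('pics/top0.png');s=cv2.imread('pics/scene0.png')
a=cv2.resize(t[175:280,205:405],(800,420),interpolation=cv2.INTER_CUBIC)[:, :]
a=a[:,:]
b=cv2.resize(s[135:175,320:420],(450,180),interpolation=cv2.INTER_CUBIC)
o=np.zeros((600,800,3),np.uint8);o[:420]=a;o[420:,:450]=b
cv2.imwrite('pics/z0.png',o)
E
```

```text
(no output)
```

View pics/z0.png

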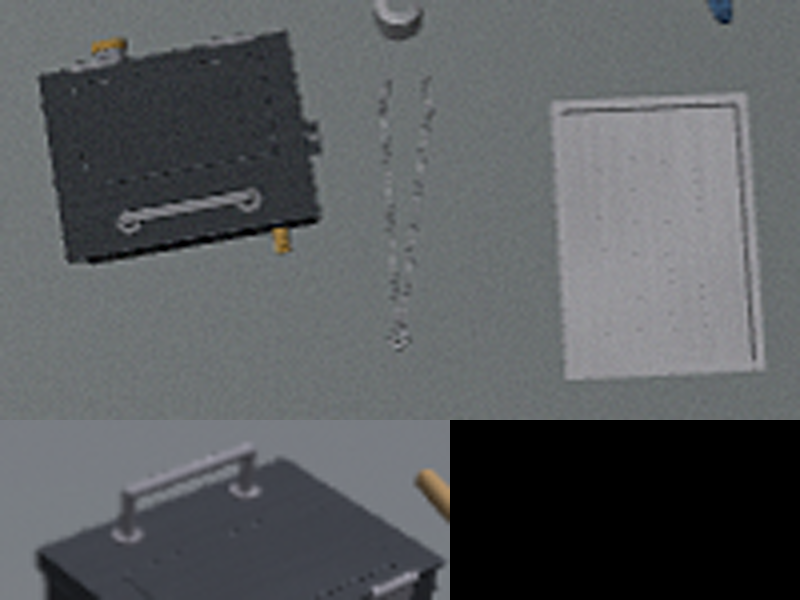

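The crop shows the lid's corners at (40,75), (288,32), (320,218) and (70,262). The bar runs from (126,214) to (250,195), and the tray rim's corners are (552,100), (746,95), (764,368) and (567,379).

```bash
cat > m.py <<'E'
from h import *
f=lambda x,y:((x+.5)/4-.5+205,(y+.5)/4-.5+175)
g=lambda x,y:((x+.5)/4.5-.5+320,(y-420+.5)/4.5-.5+135)
L=np.array([onz('top',f(*c),.120) for c in((40,75),(288,32),(320,218),(70,262))])
print('lid',L[:,:2].round(3).tolist())
a=(L[1]-L[0])+(L[2]-L[3]); b=(L[0]-L[3])+(L[1]-L[2])
print('yaw',np.degrees([np.arctan2(a[0],-a[1]),np.arctan2(-b[1],b[0])]),np.linalg.norm(a)/2,np.linalg.norm(b)/2,'c',L.mean(0))
T=np.array([onz('top',f(*c),.022) for c in((552,100),(746,95),(764,368),(567,379))])
print('tray',T[:,:2].round(3).tolist(),T.mean(0))
for u,v in(((126,214),(256,447)),((250,195),(127,492))): pass
A=[onz('top',f(*c),.155) for c in((126,214),(250,195))]
B=[onz('scene',g(*c),.155) for c in((252,449),(128,493))]
print('bar',np.round(A,4),np.round(B,4)); print(np.linalg.norm(A[0]-A[1]))
E
python3 m.py
cat > /dev/null; python3 -c "
from h import *
print(R.from_rotvec(state()['ee_rot']).as_matrix().round(3))"
```

```text
lid [[0.588, 0.311], [0.628, 0.096], [0.466, 0.066], [0.427, 0.279]]
yaw [ 10.46339784 -10.7013519 ] 0.21746670742779464 0.16443162823266988 c [0.52709407 0.18803    0.12      ]
tray [[0.584, -0.14], [0.59, -0.319], [0.342, -0.331], [0.332, -0.153]] [ 0.4621644  -0.23580896  0.022     ]
bar [[0.4649 0.2278 0.155 ]
 [0.4818 0.1239 0.155 ]] [[0.4624 0.2316 0.155 ]
 [0.4817 0.1262 0.155 ]]
0.1052892329510252
[[-0.967  0.256 -0.   ]
 [ 0.256  0.967 -0.001]
 [ 0.    -0.001 -1.   ]]
```

Emit:
move_arm:
  moves:
    - {"gripper": 0,"spin": 10.5}
    - {"gripper": 0,"spin": 10.5}
    - {"gripper": 0,"spin": 10.5}
    - {"gripper": 0,"spin": 10.5}
    - {"gripper": 0,"spin": 10.5}
  grip_force: 20

```text
$.moves[0]: bad value
```

Emit:
move_arm:
  moves:
    - {"gripper": 0,"spin": 10}
    - {"gripper": 0,"spin": 2}
    - {"gripper": 0,"slide": [-0.045,0.024,0]}
    - {"gripper": 0,"slide": [-0.045,0.024,0]}
    - {"gripper": 0,"slide": [-0.045,0.024,0]}

```text
$.moves[0]: bad value
```

Emit:
move_arm:
  moves:
    - {"gripper": 0,"slide": [-0.045,0.024,0]}
    - {"gripper": 0,"slide": [-0.045,0.024,0]}
    - {"gripper": 0,"slide": [-0.045,0.024,0]}
    - {"gripper": 0,"slide": [-0.045,0.024,0]}

```text
$.moves[0]: bad value
```

Emit:
move_arm:
  moves:
    - {"gripper": 0,"slide": [0,0,0],"spin": 10.5}
    - {"gripper": 0,"slide": [0,0,0],"spin": 10.5}
    - {"gripper": 0,"slide": [0,0,0],"spin": 10.5}
    - {"gripper": 0,"slide": [0,0,0],"spin": 10.5}
    - {"gripper": 0,"slide": [0,0,0],"spin": 10.5}
  grip_force: 20

```text
time_s: 0.78
tcp_pos: [0.1535, 0.5799, 0.2221]
ee_rot: [1.749, 2.609, -0.001]
force: [0.4, 0.7, 0.3]
opening: 0.0877
finger_force: 0.0
```

Emit:
move_arm:
  moves:
    - {"gripper": 0,"slide": [0,0,0],"spin": 10}
    - {"gripper": 0,"slide": [0,0,0],"spin": 2}
    - {"gripper": 0,"slide": [-0.045,0.024,0],"spin": 0}
    - {"gripper": 0,"slide": [-0.045,0.024,0],"spin": 0}
    - {"gripper": 0,"slide": [-0.045,0.024,0],"spin": 0}

```text
time_s: 1.4
tcp_pos: [0.25, 0.4594, 0.2224]
ee_rot: [2.001, 2.422, -0.0]
force: [0.7, 0.4, -0.7]
opening: 0.0876
finger_force: 0.0
```

Emit:
move_arm:
  moves:
    - {"gripper": 0,"slide": [-0.045,0.024,0],"spin": 0}
    - {"gripper": 0,"slide": [-0.045,0.024,0],"spin": 0}
    - {"gripper": 0,"slide": [-0.045,0.024,0],"spin": 0}
    - {"gripper": 0,"slide": [-0.045,0.024,0],"spin": 0}

```text
time_s: 1.9
tcp_pos: [0.3777, 0.3001, 0.2226]
ee_rot: [2.001, 2.421, 0.0]
force: [0.1, 0.4, -0.4]
opening: 0.088
finger_force: 0.0
```

Emit:
move_arm:
  moves:
    - {"gripper": 0,"slide": [-0.046,0.0238,0],"spin": 0}
    - {"gripper": 0,"slide": [-0.046,0.0238,0],"spin": 0}
    - {"gripper": 0,"slide": [-0.046,0.0238,0],"spin": 0}
    - {"gripper": 0,"slide": [0,0,0],"spin": 0}

```text
time_s: 2.4
tcp_pos: [0.474, 0.1766, 0.222]
ee_rot: [2.008, 2.416, -0.002]
force: [0.3, 0.4, 1.2]
opening: 0.0877
finger_force: 0.0
```

```bash
python3 - <<'E'
from h import *
im=snap('wrist','w1.png');s=state();print(s['tcp_pos'],R.from_rotvec(s['ee_rot']).as_matrix().round(3).tolist())
b=np.array([.473,.177,.155]);y=np.array([-.182,.983,0])
print(proj('wrist',[b,b+.052*y,b-.052*y]).round(0).tolist())
E
```

```text
[0.47311898 0.17809915 0.22219697] [[-0.184, 0.983, -0.001], [0.983, 0.184, -0.0], [0.0, -0.001, -1.0]]
[[315.0, 211.0], [315.0, 142.0], [315.0, 273.0]]
```

View pics/w1.png

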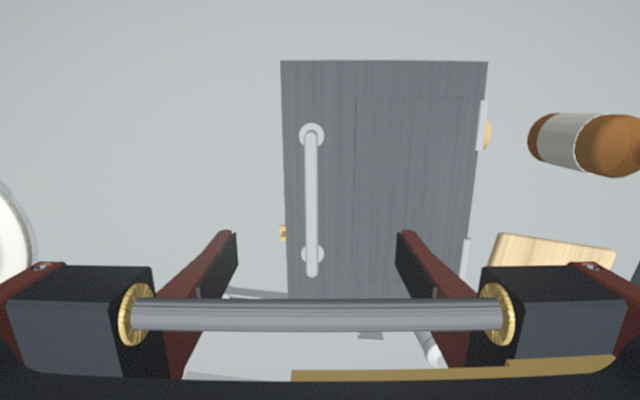

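The wrist view shows the bar at column 311, rows 138–274. That is about 3 mm towards the robot from my estimate and otherwise aligned. I'll descend and grip.

Emit:
move_arm:
  moves:
    - {"gripper": 0,"slide": [0,-0.003,0.04],"spin": 0}
    - {"gripper": 0,"slide": [0,0,0.035],"spin": 0}
    - {"gripper": 0,"slide": [0,0,0.009],"spin": 0}
    - {"gripper": 1,"slide": [0,0,0],"spin": 0}
    - {"gripper": 1,"slide": [0,0,0],"spin": 0}
  grip_force: 25

```text
time_s: 3.08
tcp_pos: [0.4704, 0.1793, 0.1406]
ee_rot: [2.003, 2.418, 0.004]
force: [0.0, 0.1, -1.0]
opening: 0.0712
finger_force: 0.0
```

Emit:
move_arm:
  moves:
    - {"gripper": 1,"slide": [0,0,0],"spin": 0}
    - {"gripper": 1,"slide": [0,0,0],"spin": 0}
    - {"gripper": 1,"slide": [0,0,0],"spin": 0}

```text
time_s: 3.45
tcp_pos: [0.4699, 0.1786, 0.1389]
ee_rot: [2.005, 2.418, 0.001]
force: [-0.1, -0.1, -0.1]
opening: 0.0415
finger_force: 0.0
```

```bash
python3 - <<'E'
import numpy as np
r=np.hypot(.14,.037);a0=np.arctan2(.037,-.14)
th=np.radians(np.arange(0,103,6.0)); p=np.c_[np.cos(a0-th),np.sin(a0-th)]*r
d=np.diff(p,axis=0)
for t,q,e in zip(np.degrees(th[1:]),p[1:],d): print(round(t),'y %.4f z %.4f'%(e[0],-e[1]),'pos',q.round(3))
E
```

```text
6 y 0.0046 z -0.0144 pos [-0.135  0.051]
12 y 0.0061 z -0.0139 pos [-0.129  0.065]
18 y 0.0075 z -0.0132 pos [-0.122  0.078]
24 y 0.0089 z -0.0123 pos [-0.113  0.091]
30 y 0.0101 z -0.0113 pos [-0.103  0.102]
36 y 0.0112 z -0.0102 pos [-0.092  0.112]
42 y 0.0122 z -0.0090 pos [-0.079  0.121]
48 y 0.0131 z -0.0076 pos [-0.066  0.129]
54 y 0.0138 z -0.0062 pos [-0.052  0.135]
60 y 0.0144 z -0.0047 pos [-0.038  0.14 ]
66 y 0.0148 z -0.0032 pos [-0.023  0.143]
72 y 0.0151 z -0.0016 pos [-0.008  0.145]
78 y 0.0152 z -0.0001 pos [0.007 0.145]
84 y 0.0151 z 0.0015 pos [0.022 0.143]
90 y 0.0148 z 0.0031 pos [0.037 0.14 ]
96 y 0.0144 z 0.0046 pos [0.051 0.135]
102 y 0.0139 z 0.0061 pos [0.065 0.129]
```

Emit:
move_arm:
  moves:
    - {"gripper": 1,"slide": [0,0,0],"spin": 0}
    - {"gripper": 1,"slide": [0,0,0],"spin": 0}
    - {"gripper": 1,"slide": [0,0,0],"spin": 0}
    - {"gripper": 1,"slide": [0,0,0],"spin": 0}
    - {"gripper": 1,"slide": [0,0,0],"spin": 0}

```text
time_s: 4.08
tcp_pos: [0.4698, 0.1786, 0.1386]
ee_rot: [2.005, 2.418, 0.0]
force: [0.8, 0.1, -0.3]
opening: 0.0091
finger_force: 25.0
```

Emit:
move_arm:
  moves:
    - {"gripper": 1,"slide": [0,0.0046,-0.0144],"spin": 0}
    - {"gripper": 1,"slide": [0,0.0061,-0.0139],"spin": 0}
    - {"gripper": 1,"slide": [0,0.0075,-0.0132],"spin": 0}

```text
time_s: 4.45
tcp_pos: [0.4872, 0.1819, 0.1806]
ee_rot: [-2.004, -2.417, 0.003]
force: [-0.4, 0.1, -4.7]
opening: 0.0093
finger_force: 25.0
```

Emit:
move_arm:
  moves:
    - {"gripper": 1,"slide": [0,0.0089,-0.0123],"spin": 0}
    - {"gripper": 1,"slide": [0,0.0101,-0.0113],"spin": 0}
    - {"gripper": 1,"slide": [0,0.0112,-0.0102],"spin": 0}
    - {"gripper": 1,"slide": [0,0.0122,-0.009],"spin": 0}
    - {"gripper": 1,"slide": [0,0.0131,-0.0076],"spin": 0}

```text
time_s: 5.08
tcp_pos: [0.5412, 0.1923, 0.2335]
ee_rot: [-2.004, -2.418, 0.002]
force: [-6.8, -1.2, 5.9]
opening: 0.0095
finger_force: 25.0
```

Emit:
move_arm:
  moves:
    - {"gripper": 1,"slide": [0,0.0138,-0.0062],"spin": 0}
    - {"gripper": 1,"slide": [0,0.0144,-0.0047],"spin": 0}
    - {"gripper": 1,"slide": [0,0.0148,-0.0032],"spin": 0}
    - {"gripper": 1,"slide": [0,0.0151,-0.0016],"spin": 0}
    - {"gripper": 1,"slide": [0,0.0152,-0.0001],"spin": 0}

```text
time_s: 5.7
tcp_pos: [0.6143, 0.206, 0.2482]
ee_rot: [-2.005, -2.419, -0.0]
force: [-2.9, -0.3, 2.9]
opening: 0.0099
finger_force: 25.0
```

Emit:
move_arm:
  moves:
    - {"gripper": 1,"slide": [0,0.0151,0.0015],"spin": 0}
    - {"gripper": 1,"slide": [0,0.0148,0.0031],"spin": 0}
    - {"gripper": 1,"slide": [0,0.0144,0.0046],"spin": 0}
    - {"gripper": 1,"slide": [0,0.0139,0.0061],"spin": 0}
    - {"gripper": 1,"slide": [0,0,0],"spin": 0}

```text
time_s: 6.32
tcp_pos: [0.6727, 0.2167, 0.2317]
ee_rot: [2.005, 2.417, 0.002]
force: [2.0, -0.9, 0.4]
opening: 0.0091
finger_force: 25.0
```

```bash
python3 - <<'E'
from h import *
s=snap('scene','s2.png');print(state()['force'])
cv2.imwrite('pics/s2c.png',cv2.resize(s[60:260,250:500,::-1],None,fx=2.4,fy=2.4))
E
```

```text
[ 2.45760731 -1.21226153  0.79264966]
```

View pics/s2c.png

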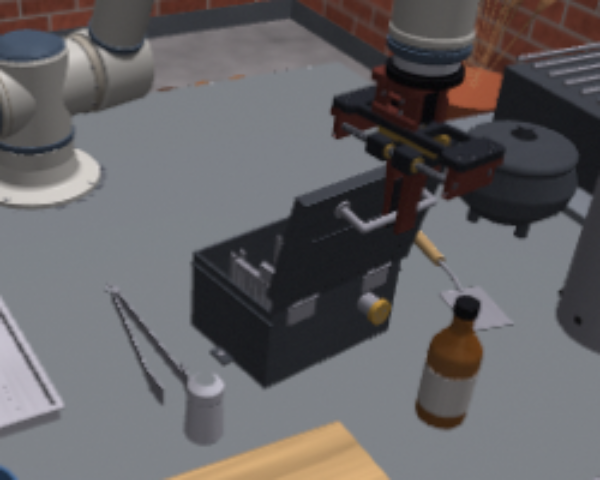

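The flap is open to about 100°, and the strainer looks to be in the -y slot. I'll release a little and raise the gripper.

Emit:
move_arm:
  moves:
    - {"gripper": 0.76,"slide": [0,0.005,0.002],"spin": 0}
    - {"gripper": 0.76,"slide": [0,0.004,0],"spin": 0}
    - {"gripper": 0.76,"slide": [0,0,0],"spin": 0}
    - {"gripper": 0.76,"slide": [0,0,-0.02],"spin": 0}
    - {"gripper": 0.76,"slide": [0,0,-0.03],"spin": 0}

```text
time_s: 7.0
tcp_pos: [0.6797, 0.2182, 0.2782]
ee_rot: [-2.004, -2.417, 0.004]
force: [0.9, -0.0, 0.3]
opening: 0.0208
finger_force: 0.0
```

Emit:
move_arm:
  moves:
    - {"gripper": 0.76,"slide": [0,0,-0.03],"spin": 0}
    - {"gripper": 0.76,"slide": [0,0,-0.02],"spin": 0}
    - {"gripper": 0.76,"slide": [0,-0.05,0],"spin": 0}
    - {"gripper": 0.76,"slide": [0,-0.05,0],"spin": 0}
    - {"gripper": 0.6,"slide": [0,-0.05,0],"spin": 0}

```text
time_s: 7.62
tcp_pos: [0.5313, 0.1903, 0.3289]
ee_rot: [-2.005, -2.418, 0.0]
force: [0.6, 0.6, 0.0]
opening: 0.0278
finger_force: 0.0
```

Emit:
move_arm:
  moves:
    - {"gripper": 0.6,"slide": [0,-0.02,0],"spin": -10}
    - {"gripper": 0.6,"slide": [0,0,0],"spin": -10}
    - {"gripper": 0.6,"slide": [0,0,0],"spin": -10}
    - {"gripper": 0.6,"slide": [0,0,0],"spin": -10}
    - {"gripper": 0.6,"slide": [0,0,0],"spin": -10}

```text
time_s: 8.25
tcp_pos: [0.5129, 0.1868, 0.3294]
ee_rot: [0.786, 3.041, 0.0]
force: [0.7, 0.1, 0.5]
opening: 0.0352
finger_force: 0.0
```

Emit:
move_arm:
  moves:
    - {"gripper": 0.6,"slide": [0,0,0],"spin": -10}
    - {"gripper": 0.6,"slide": [0,0,0],"spin": -10}
    - {"gripper": 0.6,"slide": [0,0,0],"spin": -10}
    - {"gripper": 0.6,"slide": [0,0,0],"spin": -10}
    - {"gripper": 0.6,"slide": [0,0,0],"spin": 0}

```text
time_s: 8.88
tcp_pos: [0.513, 0.1868, 0.3293]
ee_rot: [-0.29, 3.128, 0.0]
force: [-0.2, 0.1, 0.3]
opening: 0.0347
finger_force: 0.0
```

```bash
python3 - <<'E'
from h import *
im=snap('wrist','w3.png');s=state();print(s['tcp_pos'],R.from_rotvec(s['ee_rot']).as_matrix().round(3).tolist())
t=snap('top','t3.png');sc=snap('scene','s3.png')
o=np.zeros((600,800,3),np.uint8);o[:400,:640]=im[:,:,::-1]
o[400:,:260]=cv2.resize(t[165:265,195:325,::-1],(260,200));o[400:,270:600]=cv2.resize(sc[130:230,300:465,::-1],(330,200))
cv2.imwrite('pics/m3.png',o)
h=np.array([.6077,.2023,0]);x=np.array([.983,.184,0]);y=np.array([-.184,.983,0]);c=h-.081*x
print(c)
for sg in(-1,1):
    b=c+sg*.038*y
    print(b[:2],proj('wrist',[b+[0,0,.106]+k*x for k in(-.022,.022)]+[b+[0,0,.08]+k*x for k in(-.071,.071)]).round(0).tolist())
E
```

```text
[0.51301065 0.18682474 0.32922447] [[-0.983, -0.182, 0.0], [-0.182, 0.983, 0.0], [-0.0, 0.0, -1.0]]
[0.528077 0.187396 0.      ]
[0.535069 0.150042] [[284.0, 167.0], [285.0, 201.0], [285.0, 125.0], [288.0, 230.0]]
[0.521085 0.22475 ] [[346.0, 166.0], [346.0, 201.0], [345.0, 125.0], [343.0, 230.0]]
```

View pics/m3.png

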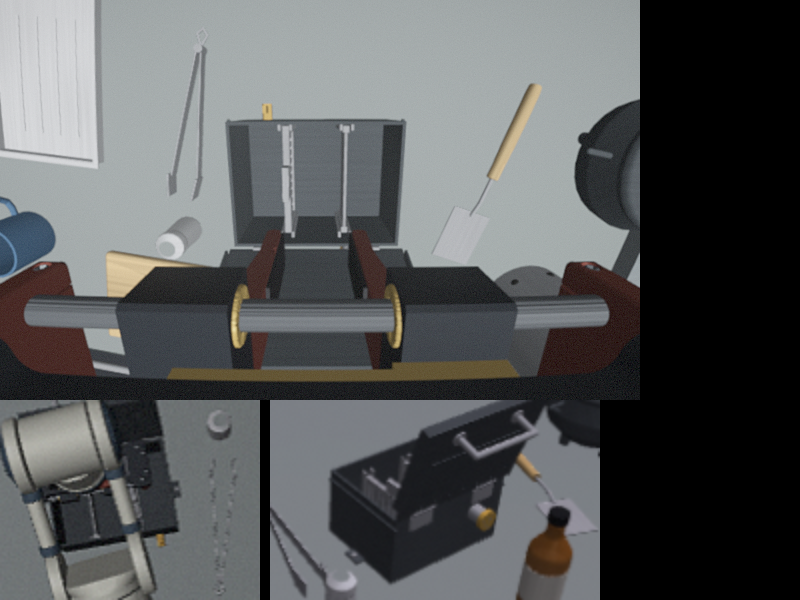

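The wrist picture shows the strainer with its tab at (285, 167–203), in the -y slot just where predicted. The plain baffle is at column 346, and the flap rests open. I'll move over the tab and descend.

Emit:
move_arm:
  moves:
    - {"gripper": 0.6,"slide": [-0.015,-0.04,0],"spin": 0}
    - {"gripper": 0.6,"slide": [0,0,0.05],"spin": 0}
    - {"gripper": 0.6,"slide": [0,0,0.05],"spin": 0}
    - {"gripper": 0.6,"slide": [0,0,0.05],"spin": 0}
    - {"gripper": 0.6,"slide": [0,0,0],"spin": 0}

```text
time_s: 9.65
tcp_pos: [0.5329, 0.1497, 0.1739]
ee_rot: [0.289, -3.119, 0.002]
force: [0.0, 0.5, 0.7]
opening: 0.0348
finger_force: 0.0
```

Emit:
move_arm:
  moves:
    - {"gripper": 0.6,"slide": [0,0,0.04],"spin": 0}
    - {"gripper": 0.6,"slide": [0,0,0.04],"spin": 0}
    - {"gripper": 0.6,"slide": [0,0,0.02],"spin": 0}
    - {"gripper": 0.6,"slide": [0,0,0],"spin": 0}

```text
time_s: 10.15
tcp_pos: [0.5355, 0.1504, 0.0795]
ee_rot: [0.291, -3.128, 0.0]
force: [-0.1, 0.2, 0.6]
opening: 0.0353
finger_force: 0.0
```

Emit:
move_arm:
  moves:
    - {"gripper": 1,"slide": [0,0,0],"spin": 0}
    - {"gripper": 1,"slide": [0,0,0],"spin": 0}
    - {"gripper": 1,"slide": [0,0,0],"spin": 0}
    - {"gripper": 1,"slide": [0,0,0],"spin": 0}
    - {"gripper": 1,"slide": [0,0,0],"spin": 0}
  grip_force: 30

```text
time_s: 10.78
tcp_pos: [0.5359, 0.1506, 0.0802]
ee_rot: [-0.292, 3.126, 0.001]
force: [-0.2, 1.3, 4.9]
opening: 0.0079
finger_force: 29.9
```

Emit:
move_arm:
  moves:
    - {"gripper": 1,"slide": [0,0,-0.01],"spin": 0}
    - {"gripper": 1,"slide": [0,0,-0.015],"spin": 0}
    - {"gripper": 1,"slide": [0,0,-0.015],"spin": 0}
    - {"gripper": 1,"slide": [0,0,0],"spin": 0}

```text
time_s: 11.28
tcp_pos: [0.5364, 0.1504, 0.1213]
ee_rot: [-0.292, 3.124, 0.0]
force: [-0.0, 0.2, -2.7]
opening: 0.0082
finger_force: 30.0
```

Emit:
move_arm:
  moves:
    - {"gripper": 1,"slide": [0,0,-0.025],"spin": 0}
    - {"gripper": 1,"slide": [0,0,-0.025],"spin": 0}
    - {"gripper": 1,"slide": [0,0,-0.025],"spin": 0}
    - {"gripper": 1,"slide": [0,0,-0.025],"spin": 0}
    - {"gripper": 1,"slide": [0,0,-0.015],"spin": 0}

```text
time_s: 11.9
tcp_pos: [0.5356, 0.1503, 0.2352]
ee_rot: [-0.292, 3.127, 0.0]
force: [0.6, -0.6, -3.1]
opening: 0.0081
finger_force: 30.0
```

Emit:
move_arm:
  moves:
    - {"gripper": 1,"slide": [0,0,-0.01],"spin": 0}
    - {"gripper": 1,"slide": [0,0,0],"spin": 0}
    - {"gripper": 1,"slide": [0,0,0],"spin": 0}

```text
time_s: 12.28
tcp_pos: [0.5351, 0.1502, 0.2428]
ee_rot: [0.292, -3.126, 0.0]
force: [-0.1, -0.2, -2.8]
opening: 0.0076
finger_force: 30.0
```

```bash
python3 - <<'E'
from h import *
s=snap('scene','s4.png');w=snap('wrist','w4.png');print(state()['force'],state()['tcp_pos'])
o=np.zeros((600,800,3),np.uint8);o[:300,:480]=cv2.resize(w[:,:,::-1],(480,300))
o[:,300:]=0;o[:300,:480]=cv2.resize(w[:,:,::-1],(480,300))
o[300:,:480]=cv2.resize(s[50:240,250:554,::-1],(480,300));cv2.imwrite('pics/m4.png',o)
E
```

```text
[-0.44614558 -0.21322648 -2.2591534 ] [0.53507499 0.15023711 0.24286463]
```

View pics/m4.png

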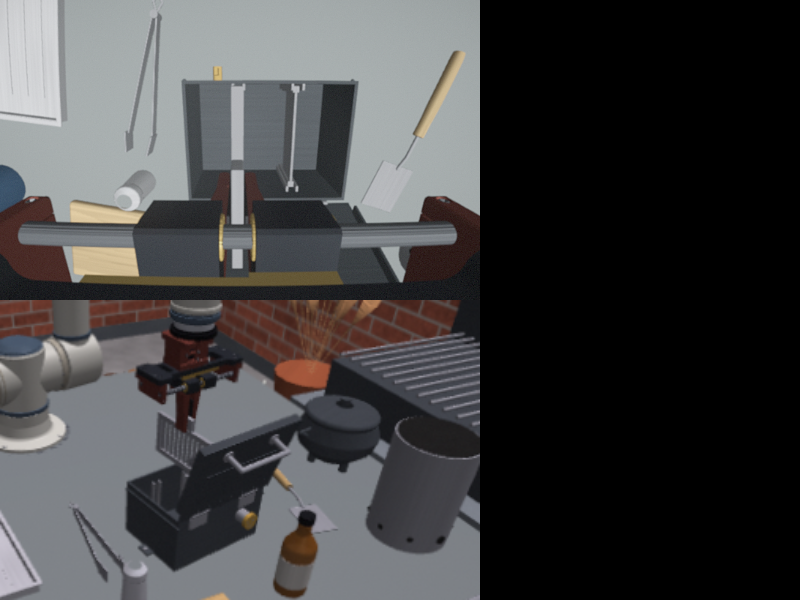

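The strainer is held upright and clear of the box; the baffle is still in its slot and the flap is still open. I'll carry it to the tray.

Emit:
move_arm:
  moves:
    - {"gripper": 1,"slide": [0.007,-0.018,0],"spin": 0}
    - {"gripper": 1,"slide": [0.014,-0.036,0],"spin": 0}
    - {"gripper": 1,"slide": [0.015,-0.038,0],"spin": 0}
    - {"gripper": 1,"slide": [0.015,-0.038,0],"spin": 0}
    - {"gripper": 1,"slide": [0.015,-0.038,0],"spin": 0}

```text
time_s: 13.0
tcp_pos: [0.5006, -0.0292, 0.2439]
ee_rot: [0.291, -3.128, 0.001]
force: [0.3, 0.0, -2.3]
opening: 0.0078
finger_force: 30.0
```

Emit:
move_arm:
  moves:
    - {"gripper": 1,"slide": [0.015,-0.038,0],"spin": 0}
    - {"gripper": 1,"slide": [0.015,-0.038,0],"spin": 0}
    - {"gripper": 1,"slide": [0.015,-0.038,0],"spin": 0}
    - {"gripper": 1,"slide": [0.014,-0.036,0],"spin": 0}
    - {"gripper": 1,"slide": [0.01,-0.028,0],"spin": 0}

```text
time_s: 13.62
tcp_pos: [0.4653, -0.217, 0.2439]
ee_rot: [0.289, -3.128, 0.001]
force: [-1.3, -0.4, -2.8]
opening: 0.0078
finger_force: 30.0
```

Emit:
move_arm:
  moves:
    - {"gripper": 1,"slide": [0.007,-0.02,0],"spin": 0}
    - {"gripper": 1,"slide": [0,0,0.02],"spin": 0}
    - {"gripper": 1,"slide": [0,0,0.03],"spin": 0}
    - {"gripper": 1,"slide": [0,0,0.03],"spin": 0}
    - {"gripper": 1,"slide": [0,0,0.02],"spin": 0}

```text
time_s: 14.25
tcp_pos: [0.4623, -0.236, 0.1422]
ee_rot: [0.291, -3.126, -0.001]
force: [0.7, 0.9, -2.9]
opening: 0.0076
finger_force: 30.0
```

Emit:
move_arm:
  moves:
    - {"gripper": 1,"slide": [0,0,0.013],"spin": 0}
    - {"gripper": 1,"slide": [0,0,0],"spin": 0}
    - {"gripper": 1,"slide": [0,0,0],"spin": 0}
    - {"gripper": 1,"slide": [0,0,0],"spin": 0}

```text
time_s: 14.75
tcp_pos: [0.4641, -0.2359, 0.1323]
ee_rot: [-0.292, 3.126, -0.002]
force: [-0.2, -0.1, -3.6]
opening: 0.0076
finger_force: 30.0
```

```bash
python3 - <<'E'
from h import *
s=snap('scene','s5.png');t=snap('top','t5.png');print(state()['force'],state()['tcp_pos'])
o=np.zeros((600,800,3),np.uint8)
o[:,:]=0
o[:350,:640]=cv2.resize(s[80:290,140:524,::-1],(640,350))
o[350:,:500]=cv2.resize(t[150:300,200:500,::-1],(500,250));cv2.imwrite('pics/m5.png',o)
E
```

```text
[-0.68044199  0.55584944 -2.94990381] [ 0.46394676 -0.23583973  0.13189236]
```

View pics/m5.png

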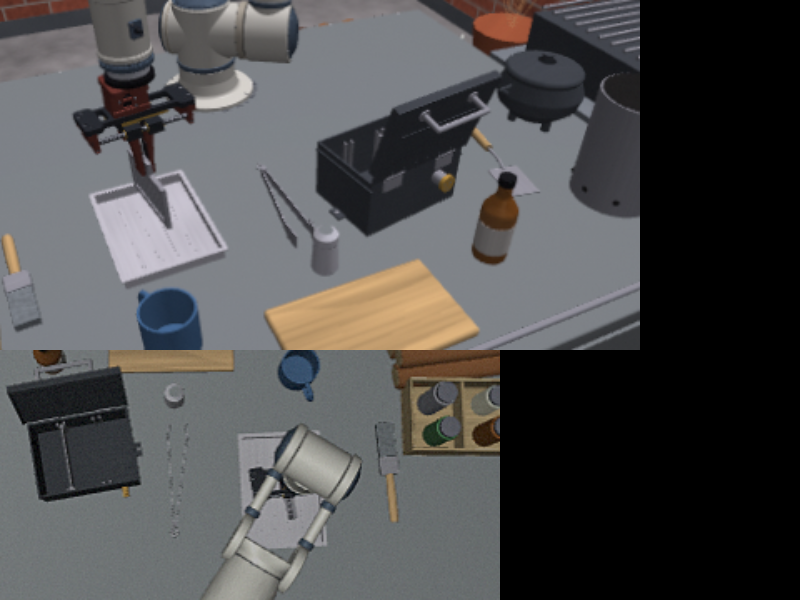

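The strainer hangs upright over the tray, with its far lower corner near scene pixel (242,215). The baffle is in place and the flap is open. I'll check the height and then hand in.

```bash
python3 - <<'E'
from h import *
p=proj('scene',[[.534,-.223,.056],[.534,-.223,.03]]);print(p)
if np.linalg.norm(p[0]-[242,215])<7: print(close_job())
E
```

```text
[[241.07126949 216.83539137]
 [242.23704714 223.87107185]]
the job is handed in; nothing more can be done
None
```

The job is handed in: the flap rests open, the baffle is still in its slot, and the strainer is held upright over the tray with its lower edge about 5 cm above the floor; no verdict was returned.

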